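Take the sample carriage out of the T-slot track for weighing

ROBOT

A 6-joint arm with a two-finger parallel gripper is mounted at the origin on the work surface. World frame = base frame: x ahead of the robot, y to its left, z up, the work surface at z = 0. Lengths are in mm, angles in rad, forces in N, time in s.
With the tool pointing down it reaches from about 300 to 775 mm from the base axis. Payload 14.6 kg.
Tool frame: the origin (TCP) lies midway between the tips of the shut fingers; the grasp point (between the pads) lies 19 mm behind it; y points along the fingers, z is the direction in which the jaws open and shut, and the axes are right-handed (so a half turn about y gives the same grasp; the last joint's range is limited). The gripper opens to 94 mm and grips with 3 to 60 N. Pads are 16 mm wide; open, the fingers measure 119 mm over their backs; the gripper's body (75 mm by 177 mm) begins 78 mm behind the grasp point.
Start: joints at [1.086, 0.3, 1.521, -0, 1.321, -0.067], TCP at [223.159, 502.682, 205.446] pointing down, gripper open.
Joint ranges: [-3.03, 3.03], [-0.79, 2.21], [0.23, 2.52], [-1.04, 4.18], [0, 3.07], [-2.55, 2.55]. Speed limits (rad/s): [2.22, 2.22, 2.57, 3.14, 3.14, 3.14].

INTERFACE

Orientations are given as [roll, pitch, yaw] about the fixed x, y, z axes, in that order (R = Rz(yaw) Ry(pitch) Rx(roll)).
In Python, from cell import manip gives the robot as it stands.
- The arm moves only by the tool play_rows, never from a script. Its argument "series" is a list of rows, each a list of 3 entries, a list of its own where there are three numbers: the shift along the tool's x, y, z in m, then the turn about the tool's y in rad, then the closure, from 0 (fully open) to 1 (shut). In form: [[[dx, dy, dz], twist, grip], ...]. A call has 1 to 20 rows; each row is the pose to reach, as a shift and turn from the pose measured when the call began, along the tool's axes at that moment; what a row does not reach only later rows make up. A row lasts 1/10 s, in which the tool goes at most 50 mm and 8.59 degrees, less where a joint would pass 70% of its speed; a pose out of reach is approached as far as the arm can. A call with a gripper value outside its range is refused whole. The fingers move at their own pace and stop on an object; "squeeze" is the grip in N (left out, the last holds). Time passes only in rows, so rows that repeat a pose let the fingers close. It gives the time, the measured TCP pose, the force and the opening at its end, in the units of the state.
- manip.read_state(): the state, without advancing time (a new reading comes with each control period).
- manip.camera(name): name is "side" or "top"; returns the picture (384x512x3 uint8, red, green, blue); there is no depth.
- manip.camera_params(name): a dict with "K" (3x3 intrinsics, pixels), "rvec" (rotation vector, rad) and "tvec" (3), from world to camera coordinates, as OpenCV has them. Camera axes: x right, y down, z forward; pixel columns grow to the right and rows downward; lengths in mm; the calibration is good to about 2 mm. A picture is of the moment at which its call begins. camera_params takes no time and is no camera call.
- manip.sign_off(): hands the job in, once; it reports no verdict.
The state is a dict: "clock": time; "joints": joint angles; "qd": joint speeds; "effort": joint torques, N m; "eef_pos": TCP position; "eef_rot": TCP orientation; "wrist_force": force on the tool from outside, world axes, zero at the start; "moment": the same for the moment, N m; "finger_gap": finger opening in mm.
Only numpy, scipy, OpenCV 4.12 (cv2) and the standard library are available. Lean on these libraries where they do the work, as an engineer would, in place of code of your own. Each camera call takes 0.05 s, during which the arm holds its last target. There are 200 camera calls.

TASK

The sample carriage in the T-slot track under the bar lamp has to be weighed, and the stop dog bars its way. Slide the stop dog along the slot to the open end, lift it out and stand it on the middle of the rubber pad in the tray; only then slide the carriage out the same way and gently stand it, upright, in the middle of the balance's pan. Never tip the carriage far, do not bump the lamp, and leave everything else where it is.

Things in the scene. Friction and masses are not known exactly. Their poses are not given: they have to be found in the camera images.
- rail: Fixed aluminium T-slot track, 400 mm long (y), 80 wide (x), 32 high. Origin: centre of its underside, z up, +y along the slot to the open end at the robot's left, +x away from the robot; turned up to 13 deg. Slot floor 12 mm above the bench; cavity 50 wide, 12 to 24 mm high, under lips (24 to 32 mm) with a 22 mm gap between them, running from y = -200 (closed end) to +120 mm.
- slot_mouth (a point): Centre, at floor height, of the track's open end part, at the track's y = +160 mm, axes as the track's. From y = +120 to +200 mm there are no lips: a 50 mm wide trough between side walls 32 mm high, from which a foot can be lifted straight up; open also at its end.
- lamp: White bar lamp fixed to the track, same origin and axes. Bar: x 0 to +55, y -260 to +10, z 150 to 195 mm: it hangs over the slot's far half, so an upright gripper does not fit over the carriage; lean it back to the robot's side, fingers pointing down and away, some 40 deg off vertical. Column 30 mm at x 28, y -240; foot x -25 to 85, y -265 to -205, 12 high. Do not bump it (4 N).
- carriage_mid (a point): Loose aluminium sample carriage, 102 mm high, 0.26 to 0.49 kg, deep in the slot. This point: its centre, 51 mm above its underside; y along the slot, z up. Foot 44 (x) x 60 (y) x 8 mm resting on the slot floor, neck 16 (x) x 60 mm up to 24, plate 50 (x) x 90 (y) mm at 24 to 32. Play in the slot 3 mm sideways, 4 mm up; slides by friction only.
- carriage: The carriage: origin at the centre of its underside. On its plate stand two steel sample cups 26 mm across, tops at 50 mm, 29 mm either side along y; between them a block 26 x 24 mm up to 56 mm and on it the grip tab, 24 (x) x 14 (y) mm, from 56 to 102 mm above the underside.
- stop_mid (a point): Loose steel stop dog, 92 mm high, 0.22 to 0.42 kg, in the slot between carriage and open end. This point: its centre, 46 mm above its underside; y along the slot, z up. Foot 44 (x) x 50 (y) x 8 mm on the slot floor, neck 16 mm wide, plate 50 x 50 mm at 24 to 32 mm, square grip post 20 (x) x 22 (y) mm from 32 to 92 mm above the underside. No cups. Same play as the carriage.
- pad_top (a point): Black rubber pad 85 (x) x 75 (y) x 2 mm, fixed in one of the two bays of the tray (either one). This point is the middle of its upper face, 6 mm above the bench; z up.
- tray: Fixed grey plastic tray, 130 (x) x 200 (y) x 30 mm, walls 4 mm. Origin on the bench, 20 mm on the robot's side (-x) of the middle of the tray; a divider across the middle makes two bays, centred at x = +20, y = -49 and +49 mm. One holds the pad, the other a weight. It may stand to the robot's left or right.
- pan (a point): Middle of the upper face of the balance's round steel pan (116 mm across), 64 mm above the bench; z up. The white balance (190 x 160 mm, 52 mm high, fixed) is centred 30 mm from here along this point's -x. It stands on the side opposite to the tray.
- weight_mid (a point): Loose steel calibration weight, 36 mm across, 44 mm high, in the tray's other bay. It is a bystander: leave it alone. This point is its centre, half-way up; its z axis is up.
- beaker_mid (a point): Small glass beaker, 64 mm across, 70 mm high, between tray and balance. It is a bystander: leave it alone. This point is its centre, half-way up; its z axis is up.
- wash_mid (a point): White plastic bottle, 68 mm across, 190 mm high, left of the track's open end. It is a bystander: leave it alone. This point is its centre, half-way up; its z axis is up.
- amber_mid (a point): Amber glass bottle, 66 mm across, 150 mm high, beyond the track. It is a bystander: leave it alone. This point is its centre, half-way up; its z axis is up.
- jar_mid (a point): White plastic jar, 64 mm across, 80 mm high, beyond the track. It is a bystander: leave it alone. This point is its centre, half-way up; its z axis is up.
- spatula_mid (a point): Steel laboratory spoon, 160 mm long, lying right of the track. It is a bystander: leave it alone. This point is its centre, half-way up; its z axis is up.
- dish_mid (a point): Glass dish, 90 mm across, 16 mm high, on the right. It is a bystander: leave it alone. This point is its centre, half-way up; its z axis is up.
- balance: The balance itself: its origin lies on the bench under the middle of its housing, 30 mm from the pan's middle along its -x; z up.
- stop: The stop dog again: origin at the centre of its underside, axes as for the stop dog's centre.
Not all that is in view belongs to the job. What is shaped like the carriage but blue is not meant.

How it is judged:
By the outcome, as a careful person would: the job done as asked, in the order asked, and still so for the second after the job is handed in, with the robot touching nothing.
It also fails if it takes over 72 s, if anything falls off the work surface, if the arm or the gripper's body presses on something with over 40 N, if the wrist force passes 120 N, or if a joint passes its speed limit or range.

## Working session

There is one attempt and no reset: what is moved stays moved. The work goes in short steps, Python scripts to look and compute and a tool call to move; the robot and the scene stay as the last step left them, time stands still between calls to the robot, and variables do not carry over. Pictures are saved under pics/ and viewed, about 8 in all and at most 12, crops included, and the job is handed in when it is done.

Besides the shell and the picture viewer there is one more tool, called after "Emit:" by a JSON object that holds its "op" and its "data". play_rows: Moves the arm, as the interface text tells. Its arguments: {"type":"object","properties":{"series":{"type":"array","items":{"type":"array"}},"squeeze":{"type":"number"}},"required":["series"]}

```bash
mkdir -p pics; ls
python3 - <<'E'
from cell import manip
import cv2,numpy as np
s=manip.read_state(); print(s)
for n in("side","top"):
    p=manip.camera_params(n); print(n,p)
    im=manip.camera(n); cv2.imwrite(f"pics/{n}0.png",im[:,:,::-1])
a=cv2.imread("pics/top0.png");cv2.imwrite("pics/top0b.png",cv2.resize(a,(800,600),interpolation=cv2.INTER_CUBIC))
a=cv2.imread("pics/side0.png");cv2.imwrite("pics/side0b.png",cv2.resize(a,(800,600),interpolation=cv2.INTER_CUBIC))
E
```

```text
pics
{'clock': 0.0, 'joints': array([ 1.08640991e+00,  3.00453820e-01,  1.52158856e+00, -2.40051899e-05,
        1.32068965e+00, -6.65964659e-02]), 'qd': array([ 1.22899373e-03, -6.24543365e-04, -4.98107372e-05, -1.14591041e-04,
       -9.86197000e-04,  4.97716528e-04]), 'effort': array([-2.42972907e-03, -5.31793892e+01, -3.52745891e+01,  7.08580320e-02,
        2.42775731e-02, -8.43403086e-05]), 'eef_pos': array([223.04143803, 502.45652281, 204.89264271]), 'eef_rot': array([-1.57193473e+00,  5.26228373e-05, -4.17784028e-01]), 'wrist_force': array([-1.08327756, -0.19620936,  0.109448  ]), 'moment': array([ 0.0293173 , -0.03112391,  0.02806127]), 'finger_gap': 93.95251933792811}
side {'K': array([[482.82708985,   0.        , 254.21124221],
       [  0.        , 482.82708985, 193.33038484],
       [  0.        ,   0.        ,   1.        ]]), 'rvec': array([ 2.38420556, -0.67450474,  0.24644884]), 'tvec': array([-480.06678035,  291.05078091, 1499.63663689])}
top {'K': array([[399.69331473,   0.        , 252.19547722],
       [  0.        , 399.69331473, 192.02502063],
       [  0.        ,   0.        ,   1.        ]]), 'rvec': array([ 2.0499345 , -2.15306757,  0.24320031]), 'tvec': array([   7.67251862,  589.59784496, 1053.03680857])}
```

View pics/top0b.png

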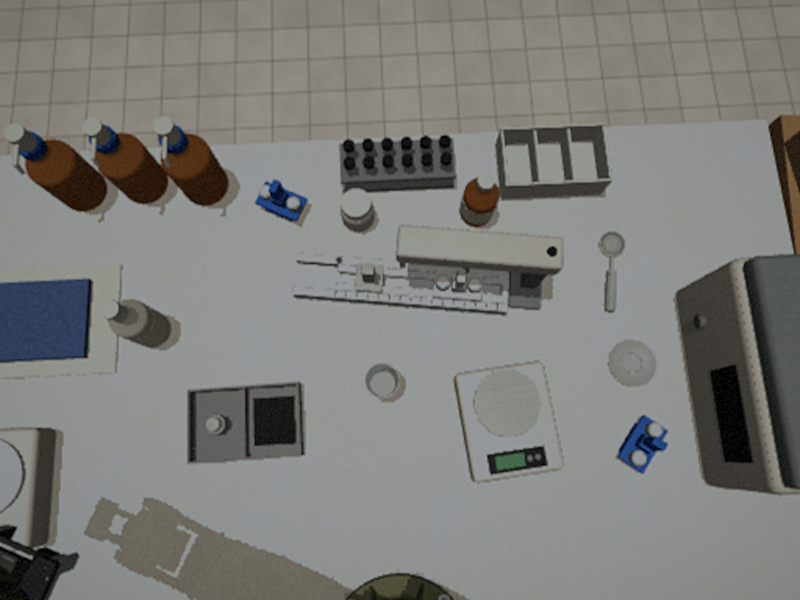

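View pics/side0b.png

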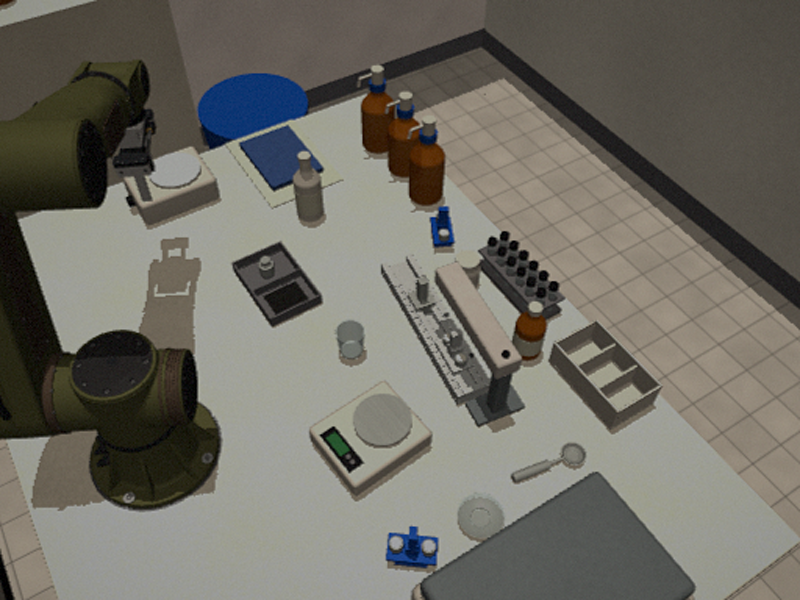

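The top view shows the track at (295–510, 255–312) of 800x600, with the stop dog's post at (368,270) and the carriage under the lamp at (460,283). The tray's pad bay is at (275,421) and the balance pan at (507,403).

Candidates:
- **Carriage:** silver carriage (460,283) versus blue copies at (281,200) and (643,443). I choose the silver one in the slot.
- **Balance:** the one at right with the green display versus another round-pan device at far left (10,480). I choose the right one, opposite the tray.

Next I'll measure with close crops.

```bash
cat > h.py <<'E'
import numpy as np,cv2
from cell import manip
P={n:manip.camera_params(n) for n in("side","top")}
def proj(n,X):
    p=P[n];return cv2.projectPoints(np.float64(X).reshape(-1,1,3),p["rvec"],p["tvec"],p["K"],None)[0].reshape(-1,2)
def onz(n,uv,z):
    p=P[n];R=cv2.Rodrigues(p["rvec"])[0];c=-R.T@p["tvec"]
    uv=np.float64(uv).reshape(-1,2);d=(R.T@np.linalg.inv(p["K"])@np.c_[uv,np.ones(len(uv))].T).T
    return c+d*((z-c[2])/d[:,2])[:,None]
E
python3 - <<'E'
from h import *
k=.64
f=lambda n,l,z:print(n,np.round(onz(n,np.array(l)*k,z),0).tolist())
f("top",[(293,297),(297,255),(507,312)],32)
f("top",[(507,403)],64); f("top",[(275,421)],6); f("top",[(368,268)],92+12); f("top",[(460,278)],114)
f("side",[(382,420)],64); f("side",[(288,295)],6); f("side",[(422,277)],104)
f("side",[(383,265),(410,257),(462,400)],32)
for n,(x0,y0,x1,y1) in dict(top=(180,140,370,205),side=(235,155,345,275)).items():
    a=cv2.imread(f"pics/{n}0.png")[y0:y1,x0:x1]
    s=4.2 if n=="top" else 5
    a=cv2.resize(a,None,fx=s,fy=s,interpolation=cv2.INTER_CUBIC); a=cv2.convertScaleAbs(a,alpha=1.2); print(a.shape)
    cv2.imwrite(f"pics/crop_{n}.png",a)
E
```

```text
top [[612.0, 165.0, 32.0], [694.0, 157.0, 32.0], [565.0, -228.0, 32.0]]
top [[397.0, -208.0, 64.0]]
top [[389.0, 205.0, 6.0]]
top [[641.0, 22.0, 104.0]]
top [[612.0, -137.0, 114.0]]
side [[398.0, -212.0, 64.0]]
side [[400.0, 213.0, 6.0]]
side [[645.0, 29.0, 104.0]]
side [[623.0, 159.0, 32.0], [690.0, 147.0, 32.0], [570.0, -241.0, 32.0]]
(273, 798, 3)
(600, 550, 3)
```

View pics/crop_top.png

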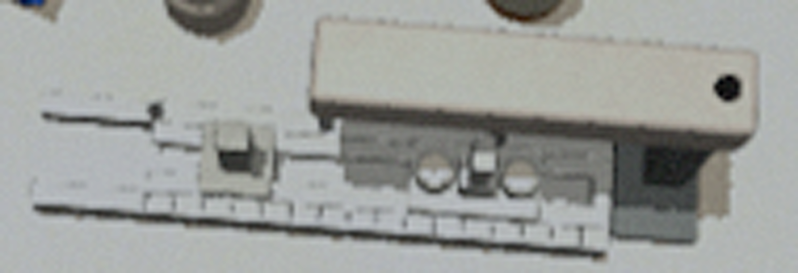

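View pics/crop_side.png

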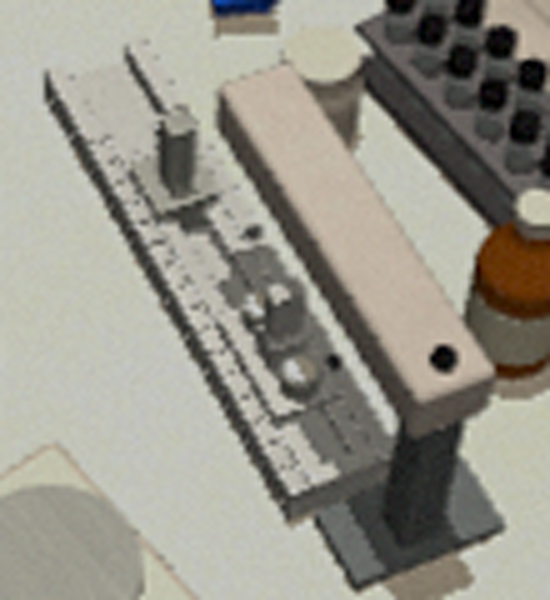

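```bash
cat >> h.py <<'E'
def Tf(p,X):
    c,s=np.cos(p[2]),np.sin(p[2]);X=np.float64(X).reshape(-1,3)
    return np.c_[p[0]+c*X[:,0]-s*X[:,1],p[1]+s*X[:,0]+c*X[:,1],X[:,2]]
TOP=lambda l:np.array(l)/4.2+[180,140]
SIDE=lambda l:np.array(l)/5+[235,155]
E
python3 - <<'E'
from h import *
from scipy.optimize import least_squares as LS
def fit(obs,p0,nm):
    f=lambda p:np.concatenate([(proj(n,Tf(p,X))-uv).ravel() for n,X,uv in obs])
    r=LS(f,p0,loss="soft_l1",f_scale=.7);print(nm,np.round(r.x,3).tolist(),"yaw deg",round(np.degrees(r.x[2]),2));print(np.round(r.fun.reshape(-1,2),1).tolist());return r.x
L=[(0,10,195),(55,10,195),(55,-260,195),(0,-260,195)]
rail=[("top",[(-40,200,32),(-40,-200,32)]+L,TOP([(35,206),(606,249),(312,103),(318,18),(757,50),(752,134)])),
("side",[(-40,200,32),(-40,-200,32)]+L,SIDE([(47,73),(290,502),(222,92),(285,67),(493,372),(412,410)]))]
p=fit(rail,[610,-20,-.12],"rail")
for o in rail: fit([o],p,"rail "+o[0])
np.save("rail.npy",p)
# stop and carriage: only y along the slot
sp=[("top",[(0,0,104)],TOP([(235,138)])),("side",[(0,0,104)],SIDE([(180,122)]))]
cp=[("top",[(0,0,114),(0,29,62),(0,-29,62)],TOP([(484,160),(436,172),(519,178)])),("side",[(0,0,114),(0,-29,62)],SIDE([(279,295),(298,367)]))]
for nm,o in(("stop",sp),("carr",cp)):
    for oo in([o[0]],[o[1]],o):
        g=lambda q:np.concatenate([(proj(n,Tf(p,np.array(X)+[q[0],q[1],0]))-uv).ravel() for n,X,uv in oo])
        r=LS(g,[0,0]);print(nm,np.round(r.x,1),Tf(p,[[*r.x,0]]).round(1),np.round(r.fun.reshape(-1,2),1).tolist())
for c in("top","side"):
    a=cv2.imread(f"pics/{c}0.png")
    print(c,"cam",(-cv2.Rodrigues(P[c]["rvec"])[0].T@P[c]["tvec"]).round())
x0=[(115,225,205,305),(285,225,365,310)]
rows=[cv2.resize(cv2.imread("pics/top0.png")[b[1]:b[3],b[0]:b[2]],(400,400 if 0 else int(400*(b[3]-b[1])/(b[2]-b[0]))),interpolation=cv2.INTER_CUBIC)[:355] for b in x0]
s0=[(145,150,210,210),(195,240,280,317)]
r2=[cv2.resize(cv2.imread("pics/side0.png")[b[1]:b[3],b[0]:b[2]],(300,240),interpolation=cv2.INTER_CUBIC) for b in s0]
H=np.hstack(rows);S=np.hstack(r2);S=np.pad(S,((0,0),(0,800-S.shape[1]),(0,0)))
cv2.imwrite("pics/tb.png",np.vstack([H,S]));print(H.shape)
E
```

```text
rail [629.447, -38.335, -0.13] yaw deg -7.43
[[-0.7, -0.0], [1.3, 0.6], [-0.2, -0.1], [0.1, -0.5], [1.9, -0.1], [2.6, 0.8], [-1.9, -0.4], [-0.7, -0.7], [-2.5, -1.5], [0.2, -1.7], [1.0, 0.3], [0.6, -0.8]]
rail top [629.582, -36.282, -0.126] yaw deg -7.23
[[-1.4, 0.2], [0.6, 0.3], [-1.0, -0.1], [-0.8, -0.5], [1.0, -0.4], [1.8, 0.4]]
rail side [630.517, -41.68, -0.146] yaw deg -8.37
[[-0.4, -0.3], [-0.8, 0.1], [-1.6, -1.0], [1.3, -1.0], [0.9, 1.7], [0.3, 0.3]]
stop [-0.3 59.7] [[636.8  20.9   0. ]] [[0.0, -0.0]]
stop [ 5.5 58.4] [[642.4  18.9   0. ]] [[-0.0, 0.0]]
stop [ 2. 59.] [[639.   19.9   0. ]] [[0.3, -0.8], [-1.0, 0.2]]
carr [  -2.6 -102.6] [[ 613.6 -139.8    0. ]] [[0.2, -0.8], [-0.5, 0.3], [0.2, 0.5]]
carr [  -0.8 -103.5] [[ 615.3 -140.8    0. ]] [[0.4, -0.9], [-0.4, 0.9]]
carr [  -2.  -102.9] [[ 614.2 -140.2    0. ]] [[0.3, -1.0], [-0.3, 0.1], [0.4, 0.3], [-0.0, -0.9], [-0.8, 0.9]]
top cam [ 337.  -12. 1159.]
side cam [  25. -858. 1352.]
(355, 800, 3)
```

View pics/tb.png

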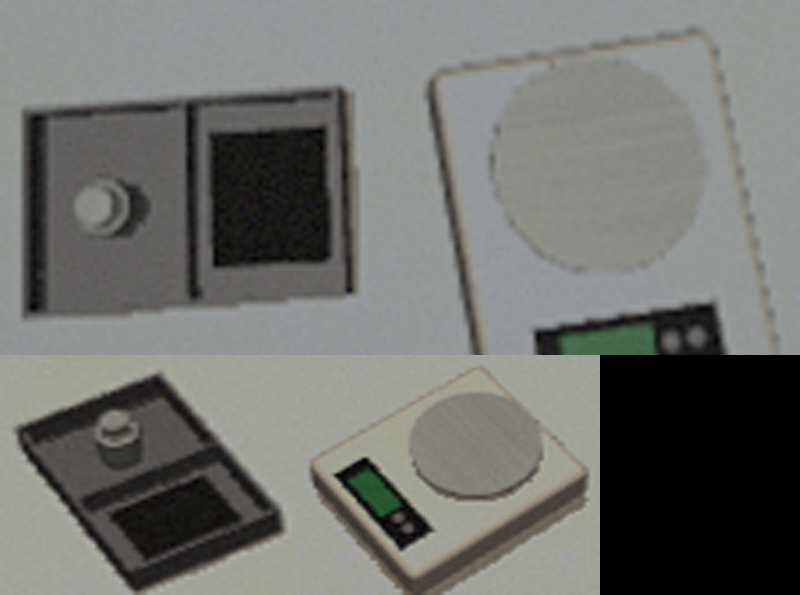

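Run:
```python
from h import *
t=np.array([(211,133),(327,127),(331,260),(216,268)])/(400/90)+[115,225]
s=(np.array([(110,516),(208,475),(241,515),(147,560)])-[0,355])/[300/65,4]+[145,150]
for n,u in(("top",t),("side",s)):
    w=onz(n,u,6);print(n,"pad",w.round().tolist(),w.mean(0).round(1))
print("pan top",onz("top",[200/5+285,166/5+225],64).round(1),"side",onz("side",[176.5/(300/85)+195,91.5/(240/77)+240],64).round(1))
p=np.load("rail.npy")
for X in([0,59,0],[0,165,0],[0,-103,0],[0,168,0]):print(X,Tf(p,X).round(1))
```

```text
top pad [[432.0, 243.0, 6.0], [432.0, 169.0, 6.0], [348.0, 167.0, 6.0], [347.0, 240.0, 6.0]] [389.8 204.9   6. ]
side pad [[349.0, 236.0, 6.0], [436.0, 240.0, 6.0], [437.0, 184.0, 6.0], [352.0, 176.0, 6.0]] [393.4 209.1   6. ]
pan top [[ 396.7 -209.1   64. ]] side [[ 398.6 -214.3   64. ]]
[0, 59, 0] [[637.1  20.2   0. ]]
[0, 165, 0] [[650.8 125.3   0. ]]
[0, -103, 0] [[ 616.1 -140.5    0. ]]
[0, 168, 0] [[651.2 128.3   0. ]]
```

```bash
cat >> h.py <<'E'
from scipy.spatial.transform import Rotation as Ro
def plan(*tg):
    """world TCP targets -> tool-axis shifts (m) from the pose now"""
    s=manip.read_state();R=Ro.from_euler("xyz",s["eef_rot"]).as_matrix()
    print("t",round(s["clock"],2),"tcp",s["eef_pos"].round(1),"rot",s["eef_rot"].round(3),"gap",round(s["finger_gap"],1),"F",s["wrist_force"].round(1))
    print("ydir",R[:,1].round(3),"zdir",R[:,2].round(3),"q",s["joints"].round(2))
    for t in tg: print(t,"->",(R.T@(np.array(t)-s["eef_pos"])/1000).round(4).tolist())
E
python3 -c "
from h import *
plan((223,502,300),(637.6,24.2,300),(637.6,24.2,66))
print(onz('top',np.array([(358,205),(480,195),(145,320)])*.64,80))"
```

```text
t 0.1 tcp [223.1 502.5 204.9] rot [-1.572  0.    -0.418] gap 93.7 F [-0.5  0.3 -0. ]
ydir [-0.    -0.001 -1.   ] zdir [ 0.406  0.914 -0.001] q [ 1.09  0.3   1.52 -0.    1.32 -0.07]
(223, 502, 300) -> [0.0001, -0.0951, -0.0006]
(637.6, 24.2, 300) -> [0.5729, -0.0948, -0.269]
(637.6, 24.2, 66) -> [0.5729, 0.1392, -0.2688]
[[ 768.75875861   36.31930102   80.        ]
 [ 777.15732863 -189.16929401   80.        ]
 [ 571.95202009  418.99400706   80.        ]]
```

Emit:
{"op": "play_rows", "data": {"series": [[[0,-0.05,0],0,0],[[0,-0.095,0],0.1,0],[[0.05,-0.095,-0.02],0.2,0],[[0.1,-0.095,-0.045],0.3,0],[[0.15,-0.095,-0.07],0.4,0],[[0.19,-0.095,-0.09],0.5,0],[[0.23,-0.095,-0.11],0.6,0],[[0.27,-0.095,-0.13],0.7,0],[[0.31,-0.095,-0.15],0.8,0],[[0.35,-0.095,-0.17],0.9,0],[[0.39,-0.095,-0.19],1.0,0],[[0.43,-0.095,-0.21],1.1,0],[[0.47,-0.095,-0.23],1.2,0],[[0.51,-0.095,-0.25],1.283,0],[[0.55,-0.095,-0.265],1.283,0],[[0.573,-0.095,-0.269],1.283,0],[[0.573,-0.095,-0.269],1.283,0]]}}

```text
clock: 1.8
eef_pos: [638.9, 22.1, 298.4]
eef_rot: [-1.573, -0.001, -1.703]
wrist_force: [-0.3, -0.9, 0.1]
finger_gap: 94.3
```

```bash
python3 -c "
from h import *
plan((637.6,24.2,66))
cv2.imwrite('pics/s1.png',cv2.resize(manip.camera('side')[80:300,120:420,::-1],(800,587)))
cv2.imwrite('pics/t1.png',cv2.resize(manip.camera('top')[80:300,120:420,::-1],(800,587)))"
```

```text
t 1.8 tcp [638.9  22.1 298.4] rot [-1.573e+00 -1.000e-03 -1.703e+00] gap 94.3 F [-0.3 -0.9  0.1]
ydir [-0.003 -0.001 -1.   ] zdir [ 0.991 -0.132 -0.003] q [-0.02  0.47  1.08 -0.    1.6   0.11]
(637.6, 24.2, 66) -> [-0.0022, 0.2324, -0.0009]
```

Emit:
{"op": "play_rows", "data": {"series": [[[-0.002,0.04,-0.001],0,0],[[-0.002,0.08,-0.001],0,0],[[-0.002,0.12,-0.001],0,0],[[-0.002,0.16,-0.001],0,0],[[-0.002,0.178,-0.001],0,0],[[-0.002,0.178,-0.001],0,0]]}}

```text
clock: 2.5
eef_pos: [634.5, 27.4, 119.1]
eef_rot: [-1.577, -0.001, -1.7]
wrist_force: [0.3, 0.5, -0.5]
finger_gap: 94.1
```

```bash
python3 -c "
from h import *
plan((637.6,24.2,66))
a=cv2.resize(manip.camera('side')[130:270,220:360,::-1],(400,400),interpolation=cv2.INTER_CUBIC)
b=cv2.resize(manip.camera('top')[100:240,170:310,::-1],(400,400),interpolation=cv2.INTER_CUBIC)
cv2.imwrite('pics/m1.png',np.hstack([a,b]))"
```

```text
t 2.5 tcp [634.5  27.4 119.1] rot [-1.577e+00 -1.000e-03 -1.700e+00] gap 94.1 F [ 0.3  0.5 -0.5]
ydir [-0.006 -0.001 -1.   ] zdir [ 0.992 -0.129 -0.006] q [-0.01  0.57  1.35 -0.    1.23  0.12]
(637.6, 24.2, 66) -> [0.0027, 0.0531, 0.0038]
```

View pics/m1.png

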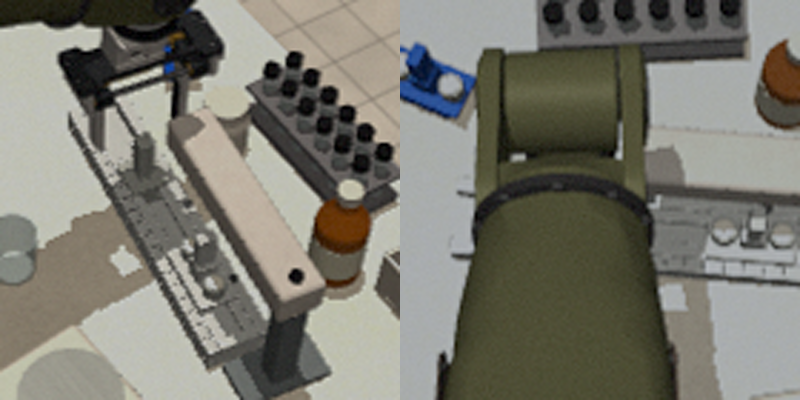

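Left (side view): the fingers straddle the post at (143,150), jaws across the slot, and the gripper's body stays beside the lamp's end. The right (top view) is blocked by the arm. Now I'll descend and grip.

Emit:
{"op": "play_rows", "data": {"series": [[[0.003,0.015,0.003],0,0],[[0.003,0.035,0.003],0,0],[[0.003,0.053,0.003],0,0],[[0.003,0.053,0.003],0,0],[[0.003,0.053,0.003],0,0.5],[[0.003,0.053,0.003],0,1],[[0.003,0.053,0.003],0,1],[[0.003,0.053,0.003],0,1],[[0.003,0.053,0.003],0,1],[[0.003,0.053,0.003],0,1]], "squeeze": 25}}

```text
clock: 3.6
eef_pos: [639.1, 23.6, 70.0]
eef_rot: [-1.571, -0.001, -1.7]
wrist_force: [-0.0, 1.3, 0.5]
finger_gap: 49.5
```

```bash
python3 -c "
from h import *
s=manip.read_state()['eef_pos']
p=np.load('rail.npy');d=Tf([0,0,p[2]],[0,1,0])[0]
plan(*[s+d*k for k in(30,60,85,105)])"
```

```text
t 3.6 tcp [639.1  23.6  70. ] rot [-1.571e+00 -1.000e-03 -1.700e+00] gap 49.5 F [-0.   1.3  0.5]
ydir [-0.    -0.001 -1.   ] zdir [ 0.992 -0.129 -0.   ] q [-0.02  0.63  1.37 -0.    1.14  0.11]
[642.93650985  53.36200902  70.00511641] -> [-0.03, -0.0, 0.0]
[646.81508297  83.11023032  70.00511641] -> [-0.06, -0.0, 0.0]
[650.04722724 107.90041473  70.00511641] -> [-0.085, -0.0001, 0.0]
[652.63294265 127.73256227  70.00511641] -> [-0.105, -0.0001, 0.0]
```

Emit:
{"op": "play_rows", "data": {"series": [[[0,0,0],0,1],[[0,0,0],0,1],[[0,0,0],0,1],[[0,0,0],0,1],[[0,0,0],0,1],[[0,0,0],0,1]]}}

```text
clock: 4.2
eef_pos: [639.1, 23.6, 69.9]
eef_rot: [-1.571, -0.001, -1.7]
wrist_force: [2.5, -0.0, -2.6]
finger_gap: 20.0
```

Emit:
{"op": "play_rows", "data": {"series": [[[-0.01,0,0],0,1],[[-0.02,0,0],0,1],[[-0.03,0,0],0,1],[[-0.04,0,0],0,1],[[-0.05,0,0],0,1],[[-0.05,0,0],0,1]]}}

```text
clock: 4.8
eef_pos: [645.6, 74.6, 69.9]
eef_rot: [-1.571, -0.0, -1.699]
wrist_force: [-0.0, 0.6, -0.7]
finger_gap: 0.5
```

```bash
python3 -c "
from h import *
plan()
a=cv2.resize(manip.camera('side')[130:270,220:360,::-1],(560,560),interpolation=cv2.INTER_CUBIC)
cv2.imwrite('pics/m2.png',a)"
```

```text
t 4.8 tcp [645.6  74.6  69.9] rot [-1.571 -0.    -1.699] gap 0.5 F [-0.   0.6 -0.7]
ydir [-0. -0. -1.] zdir [ 0.992 -0.128 -0.   ] q [ 0.06  0.65  1.34 -0.    1.15  0.19]
```

View pics/m2.png

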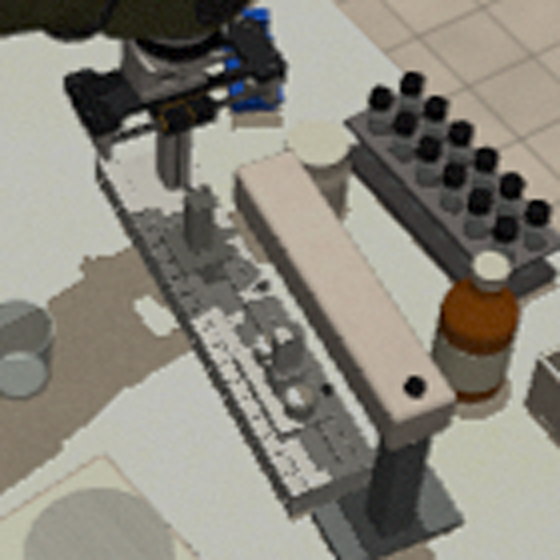

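The fingers are shut at (175,165), past the post, and the post at (199,220) has hardly moved. The grip slipped, most likely because I pulled too high, tilting and wedging the foot under the lips. I'll go back, grip lower and harder, and pull slowly.

```bash
python3 -c "
from h import *
print(onz('side',[(269.75,178)],104),onz('side',[(271,179.4)],104))
p=np.load('rail.npy')
plan(Tf(p,[1,64,48])[0])"
```

```text
[[642.22906749  26.36098301 104.        ]] [[642.44585312  18.85656357 104.        ]]
t 4.85 tcp [645.5  74.   69.8] rot [-1.571e+00 -1.000e-03 -1.699e+00] gap 0.3 F [-0.5 -0.2 -0.5]
ydir [-0.    -0.001 -1.   ] zdir [ 0.992 -0.128 -0.   ] q [ 0.06  0.65  1.34 -0.    1.15  0.19]
[638.71289738  24.99828412  48.        ] -> [0.0495, 0.0219, -0.0005]
```

Emit:
{"op": "play_rows", "data": {"series": [[[0,0,0],0,0.4],[[0,0,0],0,0.4],[[0,0,0],0,0.4],[[0,0.011,0],0,0.4],[[0,0.022,0],0,0.4],[[0.0,0.022,0],0,0.4],[[0.01,0.022,0],0,0.4],[[0.03,0.022,0],0,0.4],[[0.045,0.022,0],0,0.4],[[0.05,0.022,0],0,0.4],[[0.05,0.022,0],0,0.4]], "squeeze": 55}}

```text
clock: 5.95
eef_pos: [639.2, 23.5, 48.1]
eef_rot: [-1.571, -0.0, -1.7]
wrist_force: [0.5, -0.2, 1.0]
finger_gap: 56.3
```

Emit:
{"op": "play_rows", "data": {"series": [[[-0.004,0,0],0,1],[[-0.004,0,0],0,1],[[-0.004,0,0],0,1],[[-0.004,0,0],0,1],[[-0.004,0,0],0,1],[[-0.004,0,0],0,1],[[-0.004,0,0],0,1],[[-0.004,0,0],0,1]]}}

```text
clock: 6.75
eef_pos: [639.7, 27.6, 48.1]
eef_rot: [-1.571, -0.0, -1.7]
wrist_force: [0.9, 1.3, 0.5]
finger_gap: 19.5
```

Emit:
{"op": "play_rows", "data": {"series": [[[-0.002,0,0],0,1],[[-0.005,0,0],0,1],[[-0.01,0,0],0,1],[[-0.015,0,0],0,1],[[-0.015,0,0],0,1]]}}

```text
clock: 7.25
eef_pos: [641.8, 43.5, 48.1]
eef_rot: [-1.57, 0.0, -1.7]
wrist_force: [1.3, 2.5, -1.1]
finger_gap: 19.8
```

Emit:
{"op": "play_rows", "data": {"series": [[[-0.008,0,0],0,1],[[-0.016,0,0],0,1],[[-0.024,0,0],0,1],[[-0.032,0,0],0,1],[[-0.04,0,0],0,1],[[-0.04,0,0],0,1]]}}

```text
clock: 7.85
eef_pos: [647.3, 84.7, 48.2]
eef_rot: [-1.569, 0.001, -1.699]
wrist_force: [4.9, 3.2, -3.2]
finger_gap: 19.8
```

Emit:
{"op": "play_rows", "data": {"series": [[[-0.008,0,0.001],0,1],[[-0.016,0,0.001],0,1],[[-0.024,0,0.001],0,1],[[-0.032,0,0.002],0,1],[[-0.04,0,0.002],0,1],[[-0.046,0,0.002],0,1],[[-0.046,0,0.002],0,1]]}}

```text
clock: 8.55
eef_pos: [655.2, 131.3, 48.2]
eef_rot: [-1.569, 0.002, -1.698]
wrist_force: [0.2, 2.1, -0.7]
finger_gap: 19.7
```

```bash
python3 -c "
from h import *
p=np.load('rail.npy');s=manip.read_state()
c,q=np.cos(p[2]),np.sin(p[2]);d=s['eef_pos'][:2]-p[:2]
print('rail xy',c*d[0]+q*d[1],-q*d[0]+c*d[1])
plan((653,132,180),(391,206,180),(391,206,45))
a=cv2.resize(manip.camera('side')[130:270,220:360,::-1],(560,560),interpolation=cv2.INTER_CUBIC)
cv2.imwrite('pics/m3.png',a)"
```

```text
rail xy 3.622332645690925 171.51524652365467
t 8.55 tcp [655.2 131.3  48.2] rot [-1.569  0.002 -1.698] gap 19.7 F [ 0.2  2.1 -0.7]
ydir [ 0.002  0.002 -1.   ] zdir [ 0.992 -0.127  0.001] q [0.14 0.71 1.29 0.   1.14 0.27]
(653, 132, 180) -> [-0.0007, -0.1318, -0.0021]
(391, 206, 180) -> [-0.0408, -0.1321, -0.2714]
(391, 206, 45) -> [-0.0406, 0.0029, -0.2716]
```

View pics/m3.png

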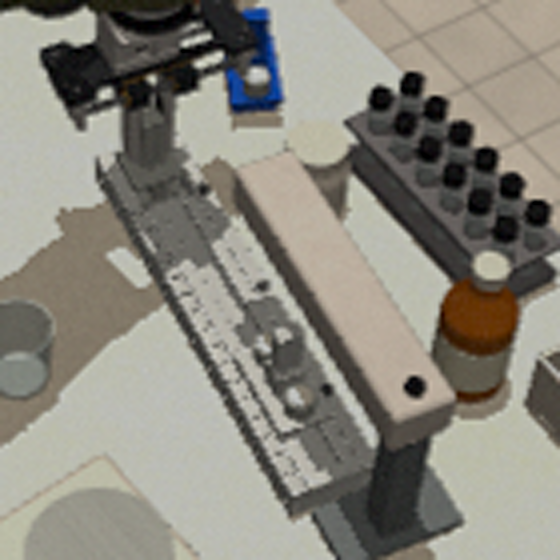

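The stop dog, held at (150,150), now sits in the lipless mouth. I'll lift it a little and check the force.

Emit:
{"op": "play_rows", "data": {"series": [[[0,-0.006,0],0,1],[[0,-0.012,0],0,1],[[0,-0.018,0],0,1],[[0,-0.018,0],0,1]]}}

```text
clock: 9.0
eef_pos: [655.7, 130.7, 67.5]
eef_rot: [-1.568, 0.003, -1.699]
wrist_force: [0.6, -0.2, -3.0]
finger_gap: 20.1
```

```bash
python3 -c "
from h import *
plan((655.7,130.7,150),(391,206,150),(391,206,60))"
```

```text
t 9.0 tcp [655.7 130.7  67.5] rot [-1.568  0.003 -1.699] gap 20.1 F [ 0.6 -0.2 -3. ]
ydir [ 0.003  0.002 -1.   ] zdir [ 0.992 -0.127  0.003] q [0.14 0.69 1.28 0.   1.17 0.27]
(655.7, 130.7, 150) -> [-0.0002, -0.0825, 0.0003]
(391, 206, 150) -> [-0.0411, -0.0832, -0.2719]
(391, 206, 60) -> [-0.0409, 0.0068, -0.2721]
```

Emit:
{"op": "play_rows", "data": {"series": [[[0,-0.03,0],0,1],[[0,-0.06,0],0,1],[[0,-0.083,0],0,1],[[-0.005,-0.083,-0.025],0,1],[[-0.01,-0.083,-0.06],0,1],[[-0.015,-0.083,-0.1],0,1],[[-0.02,-0.083,-0.14],0,1],[[-0.026,-0.083,-0.18],0,1],[[-0.032,-0.083,-0.22],0,1],[[-0.037,-0.083,-0.25],0,1],[[-0.041,-0.083,-0.272],0,1],[[-0.041,-0.06,-0.272],0,1],[[-0.041,-0.03,-0.272],0,1],[[-0.041,-0.01,-0.272],0,1],[[-0.041,0.0,-0.272],0,1],[[-0.041,0.0,-0.272],0,1]]}}

```text
clock: 10.6
eef_pos: [390.7, 205.8, 66.1]
eef_rot: [-1.569, 0.002, -1.699]
wrist_force: [0.2, -0.3, -3.6]
finger_gap: 20.2
```

```bash
python3 -c "
from h import *
plan((391,206,43))
a=cv2.resize(manip.camera('side')[130:220,130:220,::-1],(400,400),interpolation=cv2.INTER_CUBIC)
b=cv2.resize(manip.camera('top')[220:310,110:200,::-1],(400,400),interpolation=cv2.INTER_CUBIC)
cv2.imwrite('pics/m4.png',np.hstack([a,b]))"
```

```text
t 10.6 tcp [390.7 205.8  66.1] rot [-1.569  0.002 -1.699] gap 20.2 F [ 0.2 -0.3 -3.6]
ydir [ 0.002  0.001 -1.   ] zdir [ 0.992 -0.128  0.002] q [0.4  0.24 1.96 0.   0.94 0.53]
(391, 206, 43) -> [-0.0002, 0.0231, 0.0002]
```

View pics/m4.png

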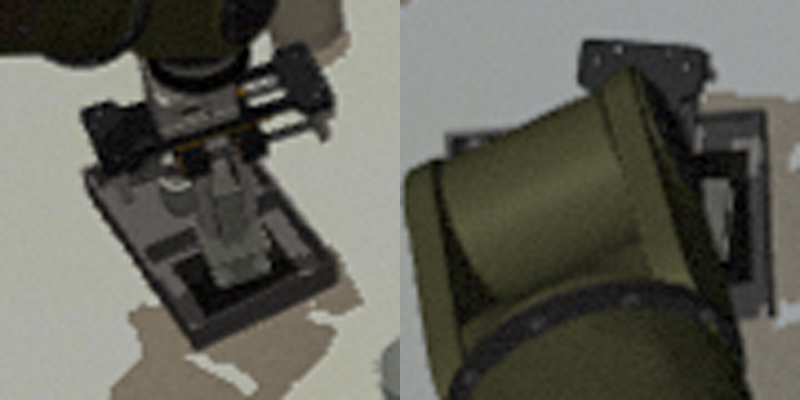

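```bash
python3 -c "
from h import *
print(onz('top',[((732-400)/4.444+110,222/4.444+220)],60))
print(onz('side',[(240/4.444+130,288/4.444+130)],30),onz('side',[(240/4.444+130,275/4.444+130)],60))"
```

```text
[[384.13123531 171.31328351  60.        ]]
[[379.78979456 170.2897545   30.        ]] [[377.52622133 158.57157783  60.        ]]
```

Emit:
{"op": "play_rows", "data": {"series": [[[-0.003,0.008,0],0,1],[[-0.006,0.014,0],0,1],[[-0.006,0.018,0],0,1],[[-0.006,0.021,0],0,1],[[-0.006,0.0225,0],0,1],[[-0.006,0.0235,0],0,1],[[-0.006,0.0235,0],0,1]]}}

```text
clock: 11.4
eef_pos: [392.5, 212.2, 44.1]
eef_rot: [-1.567, 0.003, -1.699]
wrist_force: [0.1, -0.0, -4.8]
finger_gap: 20.0
```

Still hanging (weight only), so I'll go a bit lower until the force changes.

Emit:
{"op": "play_rows", "data": {"series": [[[0,0.0012,0],0,1],[[0,0.0024,0],0,1],[[0,0.0024,0],0,1]]}}

```text
clock: 11.7
eef_pos: [392.7, 212.3, 42.1]
eef_rot: [-1.566, 0.003, -1.699]
wrist_force: [-1.7, -0.6, 4.0]
finger_gap: 19.4
```

Emit:
{"op": "play_rows", "data": {"series": [[[0,-0.001,0],0,0.45],[[0,-0.001,0],0,0.4],[[0,-0.001,0],0,0.4],[[0,-0.001,0],0,0.4],[[0,-0.001,0],0,0.4],[[0,-0.03,0],0,0.4],[[0,-0.07,0],0,0.4],[[0,-0.12,0],0,0.4],[[0,-0.17,0],0,0.4],[[0,-0.21,0],0,0.4],[[0.05,-0.23,0],0,0.4],[[0.1,-0.23,0],0,0.4],[[0.15,-0.23,0.02],0,0.4],[[0.2,-0.23,0.05],0,0.4],[[0.25,-0.23,0.08],0,0.4],[[0.28,-0.23,0.12],0,0.4],[[0.28,-0.23,0.14],0,0.4]]}}

```text
clock: 13.4
eef_pos: [495.3, -87.1, 272.0]
eef_rot: [-1.566, 0.003, -1.702]
wrist_force: [-0.3, 0.2, 0.9]
finger_gap: 56.5
```

```bash
python3 -c "
from h import *
plan()
for n,b in(('side',(145,150,210,210)),('top',(115,225,205,305))):
    cv2.imwrite(f'pics/{n}5.png',manip.camera(n)[:,:,::-1])
a=cv2.resize(cv2.imread('pics/side5.png')[145:215,140:210],(400,400),interpolation=cv2.INTER_CUBIC)
b=cv2.resize(cv2.imread('pics/top5.png')[230:300,135:205],(400,400),interpolation=cv2.INTER_CUBIC)
cv2.imwrite('pics/m5.png',np.hstack([a,b]))"
```

```text
t 13.4 tcp [495.3 -87.1 272. ] rot [-1.566  0.003 -1.702] gap 56.5 F [-0.3  0.2  0.9]
ydir [ 0.005  0.002 -1.   ] zdir [ 0.991 -0.13   0.005] q [-0.25  0.15  1.55  0.    1.44 -0.12]
```

View pics/m5.png

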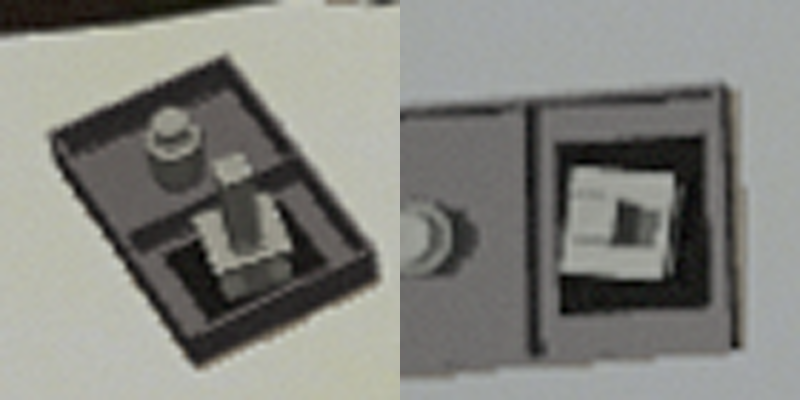

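```bash
python3 -c "
from h import *
f=lambda l,z,n='top',o=(135,230):onz(n,(np.array(l)-([400,0] if n=='top' else [0,0]))/5.714+o,z)
a=f([(570,167),(674,172),(667,278),(558,274)],38);b=f([(557,143),(706,137),(712,307),(560,315)],6)
print(a.round(),a.mean(0).round(1));print(b.round(),b.mean(0).round(1))
print(f([(243,290),(292,205),(203,300-100)],38,'side',(140,145)))
print('post', f([(232,167)],98,'side',(140,145)))"
```

```text
[[417. 230.  38.]
 [412. 180.  38.]
 [362. 183.  38.]
 [366. 236.  38.]] [389.4 207.2  38. ]
[[432. 243.   6.]
 [431. 169.   6.]
 [348. 167.   6.]
 [348. 242.   6.]] [389.4 205.2   6. ]
[[371.3638355  162.95280394  38.        ]
 [427.80888934 208.18591884  38.        ]
 [382.20986247 240.86354685  38.        ]]
post [[392.27698812 205.24795335  98.        ]]
```

The side view shows the dog upright in the pad bay (240,250) and the weight untouched (175,150). The top view puts the plate centre at (389,207) against the pad centre (389,205). It is well centred.

The carriage needs a leaned tool, but rows offer no lean. A pose out of reach is "approached as far as the arm can", so I'll try overreaching high up, in the track's x-direction, to gain lean.

```bash
python3 -c "
from h import *
plan((600,-79,300),(700,-91.5,300),(850,-111,300))"
```

```text
t 13.5 tcp [496.5 -86.4 270.2] rot [-1.569  0.003 -1.702] gap 56.2 F [0.5 0.2 0.5]
ydir [ 0.002  0.003 -1.   ] zdir [ 0.991 -0.13   0.002] q [-0.25  0.15  1.55  0.    1.44 -0.12]
(600, -79, 300) -> [-0.0209, -0.0295, 0.1017]
(700, -91.5, 300) -> [-0.0215, -0.0293, 0.2025]
(850, -111, 300) -> [-0.0218, -0.029, 0.3537]
```

Emit:
{"op": "play_rows", "data": {"series": [[[-0.02,-0.03,0.03],-0.14,0.4],[[-0.021,-0.03,0.06],-0.28,0.4],[[-0.021,-0.03,0.1],-0.42,0.4],[[-0.021,-0.03,0.1],-0.56,0.4],[[-0.021,-0.03,0.1],-0.7,0.4],[[-0.021,-0.03,0.1],-0.84,0.4],[[-0.021,-0.03,0.1],-0.98,0.4],[[-0.021,-0.03,0.1],-1.12,0.4],[[-0.021,-0.03,0.1],-1.26,0.4],[[-0.021,-0.03,0.13],-1.4,0.4],[[-0.021,-0.03,0.17],-1.571,0.4],[[-0.021,-0.03,0.21],-1.571,0.4],[[-0.021,-0.03,0.25],-1.571,0.4],[[-0.021,-0.03,0.29],-1.571,0.4],[[-0.021,-0.03,0.33],-1.571,0.4],[[-0.021,-0.03,0.33],-1.571,0.4]]}}

```text
clock: 15.1
eef_pos: [793.1, -103.5, 273.6]
eef_rot: [-1.566, -0.002, -0.13]
wrist_force: [1.9, -0.4, -2.5]
finger_gap: 56.3
```

```bash
python3 -c "
from h import *
plan()"
```

```text
t 15.1 tcp [ 793.1 -103.5  273.6] rot [-1.566 -0.002 -0.13 ] gap 56.3 F [ 1.9 -0.4 -2.5]
ydir [ 0.003  0.004 -1.   ] zdir [0.13  0.992 0.004] q [-0.18  1.01  0.25  0.    1.88 -1.62]
```

Emit:
{"op": "play_rows", "data": {"series": [[[0.05,0,0],0,0.4],[[0.1,0,0],0,0.4],[[0.15,0,0],0,0.4],[[0.2,0,0],0,0.4],[[0.25,0,0],0,0.4],[[0.3,0,0],0,0.4],[[0.3,0,0],0,0.4]]}}

```text
clock: 15.8
eef_pos: [824.3, -107.5, 214.5]
eef_rot: [-1.566, -0.036, -0.131]
wrist_force: [-0.0, -0.9, -0.7]
finger_gap: 56.7
```

```bash
python3 -c "
from h import *
plan()"
```

```text
t 15.8 tcp [ 824.3 -107.5  214.5] rot [-1.566 -0.036 -0.131] gap 56.7 F [-0.  -0.9 -0.7]
ydir [ 0.037 -0.    -0.999] zdir [0.13  0.992 0.004] q [-0.18  1.09  0.24  0.01  1.78 -1.61]
```

Emit:
{"op": "play_rows", "data": {"series": [[[1.0,-0.6,0],0,0.4],[[1.0,-0.6,0],0,0.4],[[1.0,-0.6,0],0,0.4],[[1.0,-0.6,0],0,0.4],[[1.0,-0.6,0],0,0.4],[[1.0,-0.6,0],0,0.4]]}}

```text
clock: 16.4
eef_pos: [812.4, -106.3, 273.4]
eef_rot: [-1.566, -0.07, -0.131]
wrist_force: [0.5, 0.6, -0.3]
finger_gap: 56.5
```

```bash
python3 -c "
from h import *
plan()"
```

```text
t 16.4 tcp [ 812.4 -106.3  273.4] rot [-1.566 -0.07  -0.131] gap 56.5 F [ 0.5  0.6 -0.3]
ydir [ 0.07  -0.005 -0.998] zdir [0.13  0.992 0.004] q [-0.18  1.02  0.24  0.01  1.82 -1.62]
```

Emit:
{"op": "play_rows", "data": {"series": [[[2.0,-1.5,0],0,0.4],[[2.0,-1.5,0],0,0.4],[[2.0,-1.5,0],0,0.4],[[2.0,-1.5,0],0,0.4],[[2.0,-1.5,0],0,0.4],[[2.0,-1.5,0],0,0.4],[[2.0,-1.5,0],0,0.4],[[2.0,-1.5,0],0,0.4],[[2.0,-1.5,0],0,0.4],[[2.0,-1.5,0],0,0.4],[[2.0,-1.5,0],0,0.4],[[2.0,-1.5,0],0,0.4],[[2.0,-1.5,0],0,0.4],[[2.0,-1.5,0],0,0.4]]}}

```text
clock: 17.8
eef_pos: [759.1, -100.1, 398.5]
eef_rot: [-1.566, -0.102, -0.131]
wrist_force: [0.2, -0.1, 0.3]
finger_gap: 56.5
```

```bash
python3 -c "
from h import *
plan()"
```

```text
t 17.8 tcp [ 759.1 -100.1  398.5] rot [-1.566 -0.102 -0.131] gap 56.5 F [ 0.2 -0.1  0.3]
ydir [ 0.101 -0.009 -0.995] zdir [0.13  0.992 0.004] q [-0.18  0.86  0.24  0.01  1.95 -1.62]
```

Each call gains about 2° of lean and then saturates, so I'll ratchet with short calls.

Emit:
{"op": "play_rows", "data": {"series": [[[1.0,0,0],0,0.4],[[1.0,0,0],0,0.4],[[1.0,0,0],0,0.4]]}}

```text
clock: 18.1
eef_pos: [794.0, -104.4, 350.8]
eef_rot: [-1.566, -0.131, -0.131]
wrist_force: [0.9, 0.0, -0.8]
finger_gap: 56.8
```

Emit:
{"op": "play_rows", "data": {"series": [[[1.0,0,0],0,0.4],[[1.0,0,0],0,0.4]]}}

```text
clock: 18.3
eef_pos: [815.2, -107.2, 325.6]
eef_rot: [-1.566, -0.162, -0.131]
wrist_force: [-0.3, 0.0, 0.1]
finger_gap: 56.6
```

Emit:
{"op": "play_rows", "data": {"series": [[[1.0,-0.3,0],0,0.4],[[1.0,-0.3,0],0,0.4]]}}

```text
clock: 18.5
eef_pos: [822.5, -108.2, 331.2]
eef_rot: [-1.566, -0.196, -0.131]
wrist_force: [-0.4, -0.1, -0.1]
finger_gap: 56.3
```

Emit:
{"op": "play_rows", "data": {"series": [[[1.0,-0.3,0],0,0.4]]}}

```text
clock: 18.6
eef_pos: [828.7, -109.0, 336.9]
eef_rot: [-1.566, -0.227, -0.131]
wrist_force: [0.5, 0.2, -0.5]
finger_gap: 56.1
```

Emit:
{"op": "play_rows", "data": {"series": [[[1.0,-0.3,0],0,0.4]]}}

```text
clock: 18.7
eef_pos: [834.9, -109.9, 343.6]
eef_rot: [-1.566, -0.26, -0.131]
wrist_force: [-0.9, -0.4, 0.3]
finger_gap: 56.4
```

Emit:
{"op": "play_rows", "data": {"series": [[[1.0,-0.3,0],0,0.4]]}}

```text
clock: 18.8
eef_pos: [840.7, -110.6, 351.2]
eef_rot: [-1.566, -0.292, -0.132]
wrist_force: [0.2, 0.2, 0.0]
finger_gap: 56.4
```

Emit:
{"op": "play_rows", "data": {"series": [[[1.0,-0.3,0],0,0.4]]}}

```text
clock: 18.9
eef_pos: [845.9, -111.3, 359.8]
eef_rot: [-1.566, -0.324, -0.132]
wrist_force: [-0.1, -0.0, -0.7]
finger_gap: 56.3
```

Emit:
{"op": "play_rows", "data": {"series": [[[1.0,-0.3,0],0,0.4]]}}

```text
clock: 19.0
eef_pos: [850.4, -112.0, 369.5]
eef_rot: [-1.566, -0.356, -0.132]
wrist_force: [-0.6, 0.5, -0.8]
finger_gap: 56.6
```

Emit:
{"op": "play_rows", "data": {"series": [[[1.0,-0.3,0],0,0.4]]}}

```text
clock: 19.1
eef_pos: [854.3, -112.6, 380.3]
eef_rot: [-1.566, -0.388, -0.132]
wrist_force: [-0.5, -0.1, -0.4]
finger_gap: 56.4
```

Emit:
{"op": "play_rows", "data": {"series": [[[1.0,-0.3,0],0,0.4]]}}

```text
clock: 19.2
eef_pos: [857.5, -113.1, 392.0]
eef_rot: [-1.566, -0.42, -0.132]
wrist_force: [-0.5, 0.5, 0.0]
finger_gap: 56.7
```

Emit:
{"op": "play_rows", "data": {"series": [[[1.0,-0.3,0],0,0.4]]}}

```text
clock: 19.3
eef_pos: [860.1, -113.4, 404.6]
eef_rot: [-1.566, -0.451, -0.132]
wrist_force: [-0.4, 0.1, -0.7]
finger_gap: 56.4
```

Emit:
{"op": "play_rows", "data": {"series": [[[1.0,-0.3,0],0,0.4]]}}

```text
clock: 19.4
eef_pos: [862.1, -113.8, 418.1]
eef_rot: [-1.566, -0.482, -0.133]
wrist_force: [0.7, 0.0, 0.9]
finger_gap: 56.8
```

Emit:
{"op": "play_rows", "data": {"series": [[[1.0,-0.3,0],0,0.4]]}}

```text
clock: 19.5
eef_pos: [863.4, -114.0, 432.3]
eef_rot: [-1.566, -0.513, -0.133]
wrist_force: [-0.9, 0.6, 0.2]
finger_gap: 56.2
```

Emit:
{"op": "play_rows", "data": {"series": [[[1.0,-0.3,0],0,0.4]]}}

```text
clock: 19.6
eef_pos: [864.0, -114.1, 447.2]
eef_rot: [-1.566, -0.544, -0.133]
wrist_force: [0.1, 0.5, -0.4]
finger_gap: 56.7
```

Emit:
{"op": "play_rows", "data": {"series": [[[1.0,-0.3,0],0,0.4]]}}

```text
clock: 19.7
eef_pos: [864.0, -114.2, 462.8]
eef_rot: [-1.566, -0.575, -0.133]
wrist_force: [0.1, -0.5, 0.7]
finger_gap: 56.3
```

Emit:
{"op": "play_rows", "data": {"series": [[[1.0,-0.3,0],0,0.4]]}}

```text
clock: 19.8
eef_pos: [863.3, -114.2, 479.0]
eef_rot: [-1.566, -0.606, -0.133]
wrist_force: [0.4, 0.3, 0.2]
finger_gap: 56.6
```

Emit:
{"op": "play_rows", "data": {"series": [[[1.0,-0.3,0],0,0.4]]}}

```text
clock: 19.9
eef_pos: [861.9, -114.1, 495.7]
eef_rot: [-1.565, -0.637, -0.133]
wrist_force: [-0.6, 0.1, 0.1]
finger_gap: 56.3
```

Emit:
{"op": "play_rows", "data": {"series": [[[1.0,-0.3,0],0,0.4]]}}

```text
clock: 20.0
eef_pos: [859.9, -113.9, 512.9]
eef_rot: [-1.565, -0.667, -0.134]
wrist_force: [0.5, -0.0, 0.2]
finger_gap: 56.9
```

Emit:
{"op": "play_rows", "data": {"series": [[[1.0,-0.3,0],0,0.4]]}}

```text
clock: 20.1
eef_pos: [857.2, -113.6, 530.5]
eef_rot: [-1.565, -0.697, -0.134]
wrist_force: [-0.1, 0.4, 1.3]
finger_gap: 56.2
```

```bash
python3 -c "
from h import *
R=Ro.from_euler('xyz',manip.read_state()['eef_rot']).as_matrix();y=R[:,1]
T=np.array([615.5,-139.5,94])+19*y
plan((700,-100,480),tuple((T-180*y).round(1)),tuple((T-40*y).round(1)),tuple(T.round(1)))"
```

```text
t 20.1 tcp [ 857.2 -113.6  530.5] rot [-1.565 -0.697 -0.134] gap 56.2 F [-0.1  0.4  1.3]
ydir [ 0.637 -0.08  -0.767] zdir [0.13  0.992 0.004] q [-0.19  0.76  0.24  0.04  1.45 -1.62]
(700, -100, 480) -> [-0.1532, -0.0625, -0.0072]
(np.float64(512.9), np.float64(-126.6), np.float64(217.4)) -> [-0.4613, 0.0217, -0.059]
(np.float64(602.1), np.float64(-137.8), np.float64(110.1)) -> [-0.4613, 0.1617, -0.0589]
(np.float64(627.6), np.float64(-141.0), np.float64(79.4)) -> [-0.4613, 0.2017, -0.0589]
```

Emit:
{"op": "play_rows", "data": {"series": [[[-0.03,-0.01,0],0,0.4],[[-0.07,-0.02,-0.01],0,0.4],[[-0.11,-0.02,-0.015],0,0.4],[[-0.15,-0.02,-0.02],0,0.4],[[-0.19,-0.02,-0.025],0,0.4],[[-0.23,-0.02,-0.03],0,0.4],[[-0.27,-0.01,-0.035],0,0.4],[[-0.31,0,-0.04],0,0.4],[[-0.35,0,-0.045],0,0.4],[[-0.39,0.01,-0.05],0,0.4],[[-0.43,0.02,-0.055],0,0.4],[[-0.461,0.022,-0.059],0,0.4],[[-0.461,0.022,-0.059],0,0.4],[[-0.461,0.022,-0.059],0,0.4]]}}

```text
clock: 21.5
eef_pos: [513.8, -127.1, 218.7]
eef_rot: [-1.566, -0.7, -0.134]
wrist_force: [-0.4, -0.7, 0.0]
finger_gap: 56.2
```

```bash
python3 -c "
from h import *
R=Ro.from_euler('xyz',manip.read_state()['eef_rot']).as_matrix();y=R[:,1]
T=np.array([615.5,-139.5,94])+19*y
plan(tuple((T-80*y).round(1)),tuple((T-40*y).round(1)),tuple(T.round(1)))"
```

```text
t 21.5 tcp [ 513.8 -127.1  218.7] rot [-1.566 -0.7   -0.134] gap 56.2 F [-0.4 -0.7  0. ]
ydir [ 0.639 -0.081 -0.765] zdir [0.131 0.991 0.004] q [-0.4  -0.09  2.08  0.37  0.5  -2.11]
(np.float64(576.5), np.float64(-134.5), np.float64(140.7)) -> [-0.0019, 0.1004, 0.0005]
(np.float64(602.1), np.float64(-137.8), np.float64(110.1)) -> [-0.0019, 0.1404, 0.0005]
(np.float64(627.6), np.float64(-141.0), np.float64(79.5)) -> [-0.0019, 0.1803, 0.0005]
```

Emit:
{"op": "play_rows", "data": {"series": [[[-0.002,0.03,0],0,0.4],[[-0.002,0.06,0],0,0.4],[[-0.002,0.09,0],0,0.4],[[-0.002,0.11,0],0,0.4],[[-0.002,0.13,0],0,0.4],[[-0.002,0.13,0],0,0.4]]}}

```text
clock: 22.1
eef_pos: [596.8, -137.2, 117.2]
eef_rot: [-1.565, -0.699, -0.134]
wrist_force: [0.3, 0.3, 0.1]
finger_gap: 56.3
```

```bash
python3 -c "
from h import *
R=Ro.from_euler('xyz',manip.read_state()['eef_rot']).as_matrix();y=R[:,1]
T=np.array([615.5,-139.5,94])+19*y
plan(tuple(T.round(1)))
a=cv2.resize(manip.camera('side')[150:270,230:350,::-1],(400,400),interpolation=cv2.INTER_CUBIC)
b=cv2.resize(manip.camera('top')[130:230,250:350,::-1],(400,400),interpolation=cv2.INTER_CUBIC)
cv2.imwrite('pics/m6.png',np.hstack([a,b]))"
```

```text
t 22.1 tcp [ 596.8 -137.2  117.2] rot [-1.565 -0.699 -0.134] gap 56.3 F [0.3 0.3 0.1]
ydir [ 0.638 -0.08  -0.765] zdir [0.13  0.992 0.004] q [-0.35  0.26  1.97  0.58  0.27 -2.3 ]
(np.float64(627.6), np.float64(-141.0), np.float64(79.5)) -> [-0.0005, 0.0488, 0.0001]
```

View pics/m6.png

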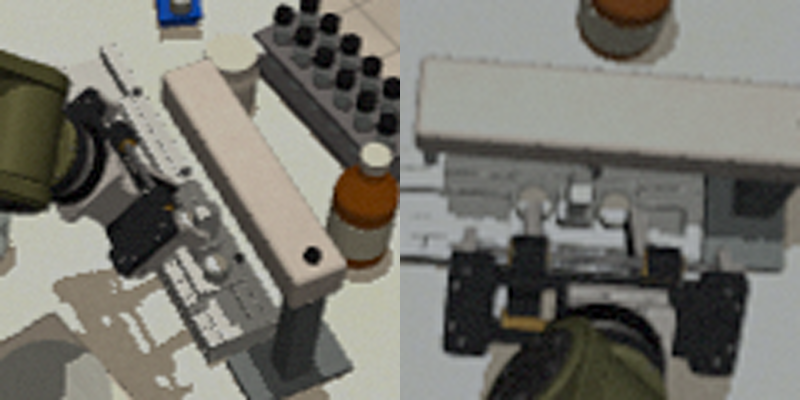

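The top view (right half) shows the tab at (580,188), midway between the fingers at about (529,235) and (635,240). The body is clear of the lamp. Joint 6 is close to its limit with joint 5 almost straight, so I'll back out and give the tool a half turn (same grasp) before going in.

Emit:
{"op": "play_rows", "data": {"series": [[[0,-0.04,0],0,0.4],[[0,-0.08,0],0,0.4],[[0,-0.12,0],0,0.4],[[0,-0.14,0],0.14,0.4],[[0,-0.14,0],0.28,0.4],[[0,-0.14,0],0.42,0.4],[[0,-0.14,0],0.56,0.4],[[0,-0.14,0],0.7,0.4],[[0,-0.14,0],0.84,0.4],[[0,-0.14,0],0.98,0.4],[[0,-0.14,0],1.12,0.4],[[0,-0.14,0],1.26,0.4],[[0,-0.14,0],1.4,0.4],[[0,-0.14,0],1.54,0.4],[[0,-0.14,0],1.68,0.4],[[0,-0.14,0],1.82,0.4],[[0,-0.14,0],1.96,0.4],[[0,-0.14,0],2.1,0.4],[[0,-0.14,0],2.1,0.4]]}}

```text
clock: 24.1
eef_pos: [506.4, -126.1, 227.5]
eef_rot: [-0.941, 0.336, -2.124]
wrist_force: [-0.4, 0.0, -1.6]
finger_gap: 56.6
```

Emit:
{"op": "play_rows", "data": {"series": [[[0,0,0],0.14,0.4],[[0,0,0],0.28,0.4],[[0,0,0],0.42,0.4],[[0,0,0],0.56,0.4],[[0,0,0],0.7,0.4],[[0,0,0],0.84,0.4],[[0,0,0],0.98,0.4],[[0,0,0],1.041,0.4],[[0,0,0],1.041,0.4]]}}

```text
clock: 25.0
eef_pos: [506.3, -126.1, 228.5]
eef_rot: [-1.573, 0.704, 3.011]
wrist_force: [-0.7, -1.1, 0.3]
finger_gap: 56.1
```

```bash
python3 -c "
from h import *
R=Ro.from_euler('xyz',manip.read_state()['eef_rot']).as_matrix();y=R[:,1]
T=np.array([615.5,-139.5,94])+19*y
plan(tuple((T-40*y).round(1)),tuple(T.round(1)))"
```

```text
t 25.0 tcp [ 506.3 -126.1  228.5] rot [-1.573  0.704  3.011] gap 56.1 F [-0.7 -1.1  0.3]
ydir [ 0.642 -0.083 -0.762] zdir [-0.129 -0.992 -0.001] q [-0.41 -0.12  2.08  0.36  0.53  1.04]
(np.float64(602.0), np.float64(-137.8), np.float64(110.0)) -> [0.0032, 0.1527, -0.0006]
(np.float64(627.7), np.float64(-141.1), np.float64(79.5)) -> [0.0032, 0.1927, -0.0007]
```

Emit:
{"op": "play_rows", "data": {"series": [[[0.001,0.03,0],0,0.4],[[0.002,0.065,0],0,0.4],[[0.003,0.1,-0.001],0,0.4],[[0.003,0.125,-0.001],0,0.4],[[0.003,0.14,-0.001],0,0.4],[[0.003,0.152,-0.001],0,0.4],[[0.003,0.152,-0.001],0,0.4]]}}

```text
clock: 25.7
eef_pos: [601.9, -137.3, 109.9]
eef_rot: [-1.569, 0.703, 3.016]
wrist_force: [-0.2, -0.3, 0.8]
finger_gap: 56.4
```

```bash
python3 -c "
from h import *
R=Ro.from_euler('xyz',manip.read_state()['eef_rot']).as_matrix();y=R[:,1]
T=np.array([615.5,-139.5,94])+19*y
plan(tuple(T.round(1)))"
```

```text
t 25.7 tcp [ 601.9 -137.3  109.9] rot [-1.569  0.703  3.016] gap 56.4 F [-0.2 -0.3  0.8]
ydir [ 0.641 -0.082 -0.763] zdir [-0.126 -0.992  0.001] q [-0.34  0.28  1.96  0.61  0.25  0.81]
(np.float64(627.7), np.float64(-141.1), np.float64(79.5)) -> [-0.0002, 0.04, 0.0005]
```

Emit:
{"op": "play_rows", "data": {"series": [[[0,0.01,0],0,0.4],[[0,0.02,0],0,0.4],[[0,0.03,0],0,0.4],[[0,0.036,0],0,0.4],[[0,0.04,0],0,0.4],[[0,0.04,0],0,0.4],[[0,0.04,0],0,0.4]], "squeeze": 50}}

```text
clock: 26.4
eef_pos: [627.5, -140.6, 79.5]
eef_rot: [-1.569, 0.703, 3.017]
wrist_force: [-0.8, -0.0, -0.9]
finger_gap: 56.5
```

```bash
python3 -c "
from h import *
plan((627.7,-141.1,79.5))"
```

```text
t 26.4 tcp [ 627.5 -140.6   79.5] rot [-1.569  0.703  3.017] gap 56.5 F [-0.8 -0.  -0.9]
ydir [ 0.641 -0.082 -0.763] zdir [-0.126 -0.992  0.001] q [-0.33  0.39  1.91  0.72  0.2   0.7 ]
(627.7, -141.1, 79.5) -> [-0.0002, 0.0001, 0.0005]
```

Pose is exact with no contact. Closing.

Emit:
{"op": "play_rows", "data": {"series": [[[0,0,0],0,0.7],[[0,0,0],0,1],[[0,0,0],0,1],[[0,0,0],0,1],[[0,0,0],0,1],[[0,0,0],0,1],[[0,0,0],0,1],[[0,0,0],0,1]]}}

```text
clock: 27.2
eef_pos: [627.4, -140.5, 79.3]
eef_rot: [-1.569, 0.703, 3.017]
wrist_force: [-1.1, 1.3, 0.4]
finger_gap: 13.6
```

```bash
python3 -c "
from h import *
s=manip.read_state()['eef_pos']
a=np.radians(8.2);d=np.array([np.sin(a),np.cos(a),0])
plan(*[s+d*k for k in(50,100,150,200,270)])
print(s+[0,0,1.2])"
```

```text
t 27.2 tcp [ 627.4 -140.5   79.3] rot [-1.569  0.703  3.017] gap 13.6 F [-1.1  1.3  0.4]
ydir [ 0.641 -0.082 -0.763] zdir [-0.126 -0.992  0.001] q [-0.33  0.39  1.91  0.72  0.2   0.7 ]
[634.57435464 -90.96372545  79.3245894 ] -> [-0.0007, 0.0005, -0.05]
[641.70580132 -41.47491391  79.3245894 ] -> [-0.0014, 0.001, -0.1]
[648.83724801   8.01389764  79.3245894 ] -> [-0.0021, 0.0015, -0.15]
[655.96869469  57.50270918  79.3245894 ] -> [-0.0028, 0.0021, -0.2]
[665.95272005 126.78704535  79.3245894 ] -> [-0.0037, 0.0028, -0.27]
[ 627.44290795 -140.452537     80.5245894 ]
```

Emit:
{"op": "play_rows", "data": {"series": [[[-0.0007,-0.0008,-0.002],0,1],[[-0.0008,-0.0007,-0.006],0,1],[[-0.0009,-0.0007,-0.012],0,1],[[-0.001,-0.0006,-0.02],0,1],[[-0.001,-0.0006,-0.028],0,1],[[-0.001,-0.0006,-0.028],0,1]]}}

```text
clock: 27.8
eef_pos: [631.1, -111.6, 79.9]
eef_rot: [-1.57, 0.702, 3.018]
wrist_force: [-0.7, -0.4, -4.1]
finger_gap: 13.7
```

Emit:
{"op": "play_rows", "data": {"series": [[[-0.0001,0.0001,-0.008],0,1],[[-0.0003,0.0002,-0.018],0,1],[[-0.0004,0.0003,-0.028],0,1],[[-0.0006,0.0004,-0.038],0,1],[[-0.0007,0.0005,-0.048],0,1],[[-0.0008,0.0006,-0.058],0,1],[[-0.0008,0.0006,-0.058],0,1]]}}

```text
clock: 28.5
eef_pos: [639.2, -53.4, 79.7]
eef_rot: [-1.57, 0.701, 3.019]
wrist_force: [0.2, -0.5, -5.0]
finger_gap: 13.4
```

Emit:
{"op": "play_rows", "data": {"series": [[[-0.0001,0.0001,-0.008],0,1],[[-0.0003,0.0002,-0.018],0,1],[[-0.0004,0.0003,-0.028],0,1],[[-0.0006,0.0004,-0.038],0,1],[[-0.0007,0.0005,-0.048],0,1],[[-0.0008,0.0006,-0.058],0,1],[[-0.0008,0.0006,-0.058],0,1]]}}

```text
clock: 29.2
eef_pos: [647.3, 4.3, 79.4]
eef_rot: [-1.57, 0.7, 3.019]
wrist_force: [-0.6, -0.2, -4.5]
finger_gap: 13.7
```

Emit:
{"op": "play_rows", "data": {"series": [[[-0.0003,0.0001,-0.008],0,1],[[-0.0005,0.0001,-0.018],0,1],[[-0.0006,0.0001,-0.028],0,1],[[-0.0008,0.0002,-0.038],0,1],[[-0.0009,0.0003,-0.048],0,1],[[-0.001,0.0004,-0.058],0,1],[[-0.001,0.0004,-0.058],0,1]]}}

```text
clock: 29.9
eef_pos: [655.4, 61.9, 79.5]
eef_rot: [-1.57, 0.7, 3.02]
wrist_force: [0.0, 0.3, -5.0]
finger_gap: 14.1
```

Emit:
{"op": "play_rows", "data": {"series": [[[-0.0003,0.0001,-0.008],0,1],[[-0.0005,0.0001,-0.018],0,1],[[-0.0006,0.0001,-0.028],0,1],[[-0.0008,0.0002,-0.038],0,1],[[-0.0009,0.0003,-0.048],0,1],[[-0.001,0.0004,-0.058],0,1],[[-0.0011,0.0004,-0.066],0,1],[[-0.0011,0.0004,-0.066],0,1]]}}

```text
clock: 30.7
eef_pos: [666.4, 126.6, 82.7]
eef_rot: [-1.573, 0.694, 3.023]
wrist_force: [0.4, 0.5, -3.6]
finger_gap: 13.6
```

```bash
python3 -c "
from h import *
p=np.load('rail.npy');s=manip.read_state();R=Ro.from_euler('xyz',s['eef_rot']).as_matrix()
g=s['eef_pos']-19*R[:,1]
c,q=np.cos(p[2]),np.sin(p[2]);d=g[:2]-p[:2]
print('grasp',g,'rail xy',c*d[0]+q*d[1],-q*d[0]+c*d[1])
plan(s['eef_pos']+[0,0,20],s['eef_pos']+[0,0,110])"
```

```text
grasp [654.3642827  128.01226162  97.27455026] rail xy 3.201787666468981 168.17292140561105
t 30.7 tcp [666.4 126.6  82.7] rot [-1.573  0.694  3.023] gap 13.6 F [ 0.4  0.5 -3.6]
ydir [ 0.635 -0.074 -0.769] zdir [-0.117 -0.993 -0.001] q [ 0.22  0.46  1.78 -0.74  0.31  2.55]
[666.43275468 126.60493463 102.66731182] -> [-0.0128, -0.0154, -0.0]
[666.43275468 126.60493463 192.66731182] -> [-0.0703, -0.0846, -0.0001]
```

Joint 6 touched its limit (2.55) at the end and the pose rose about 3 mm. The carriage is in the lipless mouth (rail y 168) and hanging by its weight, so I'll lift straight up.

Emit:
{"op": "play_rows", "data": {"series": [[[-0.003,-0.004,0],0,1],[[-0.008,-0.009,0],0,1],[[-0.0128,-0.0154,0],0,1],[[-0.019,-0.023,0],0,1],[[-0.025,-0.03,0],0,1],[[-0.025,-0.03,0],0,1]]}}

```text
clock: 31.3
eef_pos: [667.0, 126.3, 123.5]
eef_rot: [-1.574, 0.696, 3.022]
wrist_force: [0.1, 0.3, -4.4]
finger_gap: 13.8
```

```bash
python3 -c "
from h import *
s=manip.read_state();R=Ro.from_euler('xyz',s['eef_rot']).as_matrix()
T=np.array([397,-210])+ (19*R[:,1])[:2]
plan((655,120,240),(560,0,270),(T[0],T[1],270),(T[0],T[1],150))"
```

```text
t 31.3 tcp [667.  126.3 123.5] rot [-1.574  0.696  3.022] gap 13.8 F [ 0.1  0.3 -4.4]
ydir [ 0.637 -0.074 -0.767] zdir [-0.118 -0.993 -0.002] q [ 0.22  0.4   1.76 -0.6   0.38  2.4 ]
(655, 120, 240) -> [-0.0661, -0.0966, 0.0074]
(560, 0, 270) -> [-0.024, -0.1713, 0.1377]
(np.float64(409.10016274266354), np.float64(-211.4039939686339), 270) -> [0.0716, -0.2517, 0.3654]
(np.float64(409.10016274266354), np.float64(-211.4039939686339), 150) -> [0.1485, -0.1596, 0.3656]
```

Emit:
{"op": "play_rows", "data": {"series": [[[-0.012,-0.018,0.001],0,1],[[-0.03,-0.044,0.003],0,1],[[-0.048,-0.07,0.005],0,1],[[-0.062,-0.09,0.012],0,1],[[-0.062,-0.102,0.025],0,1],[[-0.056,-0.115,0.045],0,1],[[-0.047,-0.13,0.07],0,1],[[-0.038,-0.148,0.1],0,1],[[-0.024,-0.171,0.135],0,1],[[-0.01,-0.183,0.165],0,1],[[0.002,-0.193,0.195],0,1],[[0.014,-0.203,0.225],0,1],[[0.026,-0.213,0.255],0,1],[[0.036,-0.222,0.28],0,1],[[0.044,-0.228,0.3],0,1],[[0.048,-0.231,0.31],0,1],[[0.048,-0.231,0.31],0,1]]}}

```text
clock: 33.0
eef_pos: [445.9, -161.4, 269.0]
eef_rot: [-1.573, 0.695, 3.02]
wrist_force: [-0.3, 0.4, -4.6]
finger_gap: 14.1
```

```bash
python3 -c "
from h import *
s=manip.read_state();R=Ro.from_euler('xyz',s['eef_rot']).as_matrix()
T=np.array([397,-210])+ (19*R[:,1])[:2]
plan((T[0],T[1],270),(T[0],T[1],160))"
```

```text
t 33.0 tcp [ 445.9 -161.4  269. ] rot [-1.573  0.695  3.02 ] gap 14.1 F [-0.3  0.4 -4.6]
ydir [ 0.636 -0.076 -0.768] zdir [-0.12  -0.993 -0.002] q [-0.59 -0.28  2.1   0.45  0.73  0.85]
(np.float64(409.0887598812946), np.float64(-211.4414193924545), 270) -> [0.0228, -0.0204, 0.0542]
(np.float64(409.0887598812946), np.float64(-211.4414193924545), 160) -> [0.0933, 0.0641, 0.0543]
```

Emit:
{"op": "play_rows", "data": {"series": [[[0.006,-0.005,0.013],0,1],[[0.012,-0.011,0.03],0,1],[[0.019,-0.017,0.045],0,1],[[0.023,-0.02,0.054],0,1],[[0.029,-0.013,0.054],0,1],[[0.042,0.002,0.054],0,1],[[0.055,0.018,0.054],0,1],[[0.068,0.034,0.054],0,1],[[0.081,0.05,0.054],0,1],[[0.089,0.059,0.054],0,1],[[0.093,0.064,0.054],0,1],[[0.093,0.064,0.054],0,1]]}}

```text
clock: 34.2
eef_pos: [409.2, -210.3, 159.2]
eef_rot: [-1.574, 0.694, 3.019]
wrist_force: [-0.1, -0.6, -3.9]
finger_gap: 13.7
```

```bash
python3 -c "
from h import *
s=manip.read_state();R=Ro.from_euler('xyz',s['eef_rot']).as_matrix()
T=np.array([397,-210])+ (19*R[:,1])[:2]
plan((T[0],T[1],140),(T[0],T[1],132))
a=cv2.resize(manip.camera('side')[200:320,180:300,::-1],(400,400),interpolation=cv2.INTER_CUBIC)
b=cv2.resize(manip.camera('top')[200:310,275:385,::-1],(400,400),interpolation=cv2.INTER_CUBIC)
cv2.imwrite('pics/m7.png',np.hstack([a,b]))"
```

```text
t 34.2 tcp [ 409.2 -210.3  159.2] rot [-1.574  0.694  3.019] gap 13.7 F [-0.1 -0.6 -3.9]
ydir [ 0.635 -0.075 -0.769] zdir [-0.12  -0.993 -0.003] q [-0.8  -0.13  2.26  0.81  0.59  0.3 ]
(np.float64(409.0675321160309), np.float64(-211.4187108852356), 140) -> [0.0123, 0.0147, 0.0011]
(np.float64(409.0675321160309), np.float64(-211.4187108852356), 132) -> [0.0174, 0.0209, 0.0012]
```

Emit:
{"op": "play_rows", "data": {"series": [[[0.003,0.004,0.001],0,1],[[0.007,0.008,0.001],0,1],[[0.01,0.012,0.001],0,1],[[0.0125,0.015,0.001],0,1],[[0.014,0.0168,0.001],0,1],[[0.0145,0.0175,0.001],0,1],[[0.0145,0.0175,0.001],0,1]]}}

```text
clock: 35.0
eef_pos: [409.6, -212.0, 137.8]
eef_rot: [-1.572, 0.696, 3.02]
wrist_force: [-0.4, 0.1, -3.8]
finger_gap: 13.5
```

Straight down in about 1 mm rows (per mm: x 0.00064, y 0.00077).

Emit:
{"op": "play_rows", "data": {"series": [[[0.0006,0.0008,-0.0005],0,1],[[0.0013,0.0015,-0.001],0,1],[[0.0019,0.0023,-0.001],0,1],[[0.0026,0.0031,-0.001],0,1],[[0.0026,0.0031,-0.001],0,1]]}}

```text
clock: 35.5
eef_pos: [409.6, -210.9, 133.6]
eef_rot: [-1.573, 0.695, 3.02]
wrist_force: [-0.6, -1.0, -5.1]
finger_gap: 13.6
```

Emit:
{"op": "play_rows", "data": {"series": [[[0.0006,0.0008,0],0,1],[[0.0006,0.0008,0],0,1]]}}

```text
clock: 35.7
eef_pos: [409.6, -210.9, 132.5]
eef_rot: [-1.573, 0.695, 3.02]
wrist_force: [0.1, 0.4, -4.8]
finger_gap: 14.0
```

Emit:
{"op": "play_rows", "data": {"series": [[[0.0005,0.0006,0],0,1],[[0.0005,0.0006,0],0,1]]}}

```text
clock: 35.9
eef_pos: [409.6, -210.9, 131.6]
eef_rot: [-1.573, 0.695, 3.02]
wrist_force: [-0.4, -0.1, -5.1]
finger_gap: 13.6
```

Emit:
{"op": "play_rows", "data": {"series": [[[0.0004,0.0005,0],0,1],[[0.0004,0.0005,0],0,1]]}}

```text
clock: 36.1
eef_pos: [409.9, -211.0, 131.4]
eef_rot: [-1.573, 0.696, 3.02]
wrist_force: [-1.1, 2.0, 0.7]
finger_gap: 13.6
```

Contact has been made (weight now carried by the pan). Release gently and back out along the tool axis.

Emit:
{"op": "play_rows", "data": {"series": [[[0,0,0],0,0.8],[[0,0,0],0,0.7],[[0,0,0],0,0.6],[[0,0,0],0,0.5],[[0,0,0],0,0.45],[[0,0,0],0,0.45],[[0,-0.008,0],0,0.45],[[0,-0.02,0],0,0.45],[[0,-0.045,0],0,0.45],[[0,-0.075,0],0,0.45],[[0,-0.105,0],0,0.45],[[0,-0.13,0],0,0.45],[[0,-0.13,0],0,0.45]]}}

```text
clock: 37.4
eef_pos: [326.3, -201.9, 233.6]
eef_rot: [-1.567, 0.699, 3.022]
wrist_force: [1.3, -0.7, 1.2]
finger_gap: 51.7
```

```bash
python3 -c "
from h import *
plan((330,-100,330),(330,60,330))"
```

```text
t 37.4 tcp [ 326.3 -201.9  233.6] rot [-1.567  0.699  3.022] gap 51.7 F [ 1.3 -0.7  1.2]
ydir [ 0.638 -0.081 -0.766] zdir [-0.122 -0.993  0.003] q [-1.02 -0.45  2.3   0.68  0.93  0.36]
(330, -100, 330) -> [-0.0555, -0.0796, -0.1013]
(330, 60, 330) -> [-0.0408, -0.0925, -0.2601]
```

Emit:
{"op": "play_rows", "data": {"series": [[[-0.01,-0.015,-0.005],0,0.45],[[-0.03,-0.04,-0.02],0,0.45],[[-0.045,-0.06,-0.05],0,0.45],[[-0.05,-0.07,-0.09],0,0.45],[[-0.05,-0.07,-0.13],0,0.45],[[-0.05,-0.07,-0.17],0,0.45],[[-0.05,-0.07,-0.21],0,0.45],[[-0.05,-0.07,-0.25],0,0.45],[[-0.05,-0.07,-0.26],0,0.45]]}}

```text
clock: 38.3
eef_pos: [347.9, 25.9, 315.7]
eef_rot: [-1.566, 0.687, 3.021]
wrist_force: [1.2, -0.9, 0.1]
finger_gap: 52.0
```

```bash
python3 -c "
from h import *
plan()
for n in('side','top'): cv2.imwrite(f'pics/{n}7.png',manip.camera(n)[:,:,::-1])
S=cv2.imread('pics/side7.png');T=cv2.imread('pics/top7.png')
r=lambda a:cv2.resize(a,(400,300),interpolation=cv2.INTER_CUBIC)
H=np.hstack([r(S[225:300,190:290]),r(T[218:293,280:380])])
cv2.imwrite('pics/m8.png',np.vstack([H,np.hstack([r(S),r(T)])]))"
```

```text
t 38.3 tcp [347.9  25.9 315.7] rot [-1.566  0.687  3.021] gap 52.0 F [ 1.2 -0.9  0.1]
ydir [ 0.629 -0.081 -0.773] zdir [-0.123 -0.992  0.004] q [ 0.06 -0.68  2.22 -0.15  0.93  1.8 ]
```

View pics/m8.png

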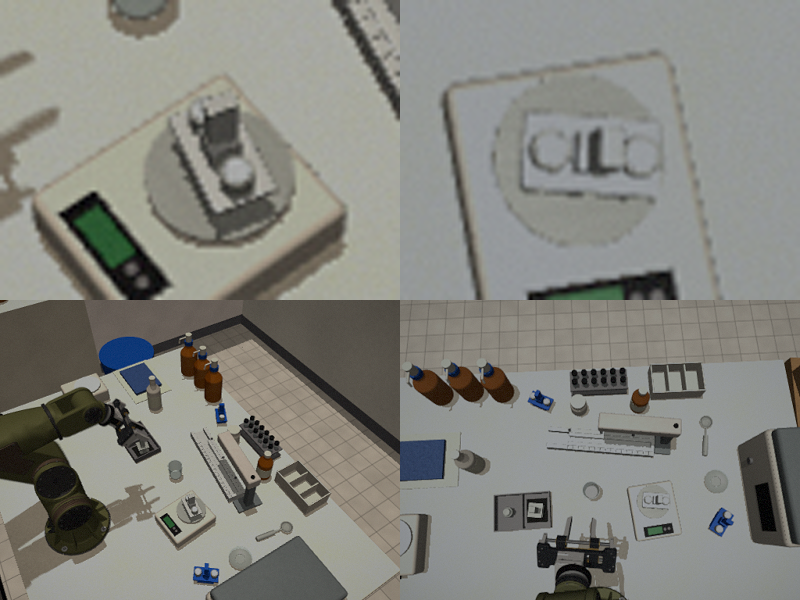

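```bash
python3 -c "
from h import *
f=lambda l,z:onz('top',(np.array(l)-[400,0])/4+[280,218],z)
a=f([(526,111),(662,122),(656,202),(522,187)],96);print(a.round(),a.mean(0).round(1))
print('cups',f([(546,153),(642,157)],114).round(1));print('tab',f([(603,140)],166).round(1))
print('pan',f([(580,160)],64).round(1), f([(493,160),(667,160),(580,75),(580,245)],64).round())
g=lambda l,z:onz('side',np.array(l)/4+[190,225],z)
print('side tab',g([(222,98)],166),'cup',g([(238,172)],114),'pan',g([(220,177)],64))"
```

```text
[[ 429. -171.   96.]
 [ 418. -260.   96.]
 [ 366. -251.   96.]
 [ 380. -164.   96.]] [ 398.1 -211.2   96. ]
cups [[ 400.  -178.6  114. ]
 [ 394.4 -240.4  114. ]]
tab [[ 403. -206.  166.]]
pan [[ 397.2 -209.2   64. ]] [[ 400. -150.   64.]
 [ 394. -268.   64.]
 [ 455. -214.   64.]
 [ 341. -204.   64.]]
side tab [[ 403.88785924 -209.96628575  166.        ]] cup [[ 397.61572114 -242.27113114  114.        ]] pan [[ 398.73244115 -213.9594944    64.        ]]
```

The last picture shows the carriage upright on the pan (top crop (590,155), pan centre (580,160)). The dog is still on its pad and the bystanders are where they were. Handing in.

```bash
python3 -c "
from cell import manip
print(manip.sign_off())"
```

```text
the job is handed in; nothing more can be done
None
```

The job is done and handed in at about 38 s of the 72 s allowed. The stop dog stands on the rubber pad and the carriage stands upright on the balance pan, moved in that order.

- **Stop dog:** My first pull slipped, moving the dog about 7 mm, probably because I gripped too high and too lightly. Gripping lower and harder worked. After release it measured about 2 mm from the pad's middle and upright.
- **Carriage:** The moves offer no lean command, so I leaned the tool to 40° by overreaching in short steps high above the bench. I then gave it a half turn to free joint 6 and gripped the tab under the lamp. While being slid and lifted out, the carriage hung by its weight with no side forces. At the end of the slide joint 6 touched its range limit (2.55 rad), and the tool rose about 3 mm.
- **Placing the carriage:** It touched down on the pan with only a few newtons.
- **Last checks:** In the top view the plate centre is at (398, -211) and the pan centre at (397, -209), about 2 mm off. The two cameras differ by up to 5 mm in y on the pan. The top of the tab reads about 5 mm farther out than the carriage's middle, which I put down to picking the pixel by eye and not to tilt. The last picture shows the bystanders in their places, and I saw no sign of contact with the lamp.

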